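# Hang loco side frames in the drying cabinet and start it

### The job

Before loading, switch the drying cabinet off with the rocker switch on its control unit (push the near end down until it snaps over). Then hang every locomotive side frame that is lying on the bench by its eye on a hook inside the cabinet, one frame to a hook, hanging down and still, and plug both modules fully home into the control unit's sockets. Only when all that is done, snap the rocker back on (far end down). Do not disturb the locomotive body shell or the paint jar beside it.

Things in the scene. Friction and masses are not known exactly. Their poses are not given: they have to be found in the camera images.
- frame_a: Loco side frame, dark steel, 163 mm long, ~0.15 kg: cylinder block 34 x 28 x 26 mm high at one end, then a plate 26 wide, 8 thick with brass bushes, and an eye (ring 43 mm across, hole 27, 6 thick) at the other end. Starts flat, tall side up. Origin: middle of block's underside; x along the plate to the eye, y across the 28 mm width, z up as it lies. 2 or 3 of a, b, c are present (else None).
- frame_b: Another side frame, same shape, size and axes as frame_a. None if absent.
- frame_c: Another side frame, same shape, size and axes as frame_a. None if absent.
- frame_a_eye (a point): Centre of the hole of frame_a's eye: 125 mm along +x from the frame's origin, 4.5 mm along +z (mid thickness of the 6 mm ring).
- frame_b_eye (a point): Centre of the hole of frame_b's eye: 125 mm along +x from the frame's origin, 4.5 mm along +z (mid thickness of the 6 mm ring).
- frame_c_eye (a point): Centre of the hole of frame_c's eye: 125 mm along +x from the frame's origin, 4.5 mm along +z (mid thickness of the 6 mm ring).
- cabinet: Fixed drying cabinet: clear side, back and roof panels with aluminium edges, grey floor tray 18 mm high; 155 deep, 350 wide, 330 mm high. Origin on the bench below the middle hook's seat; -x points out of the open front, z up. Tray from x = -105 to +50 mm; inner faces of sides at y = +-170, back at x = +44, hook rail from x = +36; roof underside at 290 mm.
- rest_bar (a point): Middle of the front face of a level aluminium bar across the inside of the cabinet, 98 mm above the bench, 16 mm high, 10 mm deep, front face at cabinet x = +2 mm: hung frames lean lightly on it and stop swinging. Axes are the cabinet's.
- fascia (a point): Middle of the lower front edge of the aluminium fascia bar along the roof's front, cabinet x = -105 mm, 262 mm above the bench. The bar is 20 mm deep (to x = -85), 350 mm long and stands up to 330 mm above the bench; things must pass below it. Axes are the cabinet's.
- hook1 (a point): Seat (lowest point of the wire's axis) of the left (seen from the robot) hook, 212 mm above the bench, 105 mm behind the cabinet's front; cabinet y = 95 mm. 6 mm steel wire in the cabinet's x-z plane: from the seat it rises 25 mm while coming 20 mm forward (-x) to its free tip; behind the seat it slopes up 12 mm over 40 mm to the rail. 
- hook2 (a point): Seat (lowest point of the wire's axis) of the middle hook, 212 mm above the bench, 105 mm behind the cabinet's front; cabinet y = 0 mm. 6 mm steel wire in the cabinet's x-z plane: from the seat it rises 25 mm while coming 20 mm forward (-x) to its free tip; behind the seat it slopes up 12 mm over 40 mm to the rail. 
- hook3 (a point): Seat (lowest point of the wire's axis) of the right hook, 212 mm above the bench, 105 mm behind the cabinet's front; cabinet y = -95 mm. 6 mm steel wire in the cabinet's x-z plane: from the seat it rises 25 mm while coming 20 mm forward (-x) to its free tip; behind the seat it slopes up 12 mm over 40 mm to the rail. 
- control: Control unit, fixed grey box 250 (x) x 130 (y) x 60 mm high, origin centre of its underside, +x away from the robot. Two socket wells in its top on the near part, rocker switch on the far part.
- control_hole0 (a point): Centre of the mouth of the nearer rectangular socket well, flush with the unit's top (60 mm above the bench), at control x = -77 mm; 57 mm along x, 41 mm along y, 34 mm deep. Axes are the control unit's.
- control_hole1 (a point): Same for the other well, at control x = -3 mm. Either module fits either well.
- module1: Control module, a block plug, about 0.16 kg, standing upright: black foot 54 (x) x 38 (y) mm, 30 mm high, that goes into a well; flange 66 x 50 mm from 30 to 35 mm that stops on the unit's top; grey body 54 x 38 mm up to 76 mm with a round dial on top (to 79 mm). Origin: centre of its underside, z up. Fits either way round (half turn). Fully home, the origin is 30 mm below the well's mouth.
- module2: A second module, identical to module1.
- rocker (a joint): Rocker switch, a white paddle 64 mm (control x) x 30 mm on the control unit's far part, pivoting at its middle at control x = +76 mm, 72 mm above the bench. 0 = on (as at the start), far end (+x) down, near end raised; 0.56 rad = off, near end down. It snaps over either way from its centre at 0.28 rad; pushing a raised end down takes about 6 N, and that end sinks 14 mm.
- rocker_near (a point): Point on the paddle's top face 25 mm from the pivot towards the near end: press here to switch off. It moves with the paddle.
- rocker_far (a point): Point on the paddle's top face 25 mm from the pivot towards the far end: press here to switch on. It moves with the paddle.
- loco_shell: Bystander: black model locomotive body shell, 200 x 64 x 75 mm, loose on the bench. Leave alone. Origin: centre of underside.
- paint_jar1: Bystander: small paint jar, 42 mm across, 50 mm high, loose. Leave alone. Origin: centre of underside It stands near the shell.
There are look-alikes about, which are no part of the job. Leave any brown look-alike of the module1 alone.

How it is judged:
By the outcome, as a careful person would: the job done as asked, in the order asked, and still so for the second after the job is handed in, with the robot touching nothing.
Of frame_a, frame_b, frame_c only 2 to 3 are there at a start; the rules pass over those that are not, and their reading is None.
At some moment in a run one of frame_a, frame_b, frame_c may be knocked a few centimetres aside while the robot is not near it.
It also fails if it takes over 210 s, if anything falls off the work surface, if the arm or the gripper's body presses on something with over 40 N, if the wrist force passes 120 N, or if a joint passes its speed limit or range.

### The arm

A 7-joint arm with a two-finger parallel gripper is mounted at the origin on the work surface. World frame = base frame: x ahead of the robot, y to its left, z up, the work surface at z = 0. Lengths are in m, angles in degrees, forces in N, time in s.
With the tool pointing down it reaches from about 0.4 to 0.85 m from the base axis. Payload 4.5 kg.
Tool frame: the origin (TCP) lies at the very end of the fingers, on their centre line; the grasp point (between the pads) lies bot.grip_depth behind it (bot.grip_depth is the distance from the TCP to the grasp point, in m); z points along the fingers, y is the line along which they close (so a half turn about z gives the same grasp; the last joint's range is limited). The gripper opens to 85 mm and grips with 20 to 120 N. Pads are 22 mm wide; open, the fingers measure 114 mm over their backs; the gripper's body (76 mm by 85 mm) begins 54 mm behind the grasp point. The pads swing forward as they close: fully open they stand 13 mm farther back than shut.
Start: joints at [-70.886, 39.483, -11.15, 89.685, 9.013, 51.709, -12.324], TCP at [0.185, 0.597, 0.231] pointing down, gripper open.
Joint ranges: [-172.22, 172.22], [-26.19, 119.32], [-84.43, 86.54], [7.71, 146.69], [-57.33, 237.33], [2.42, 119.75], [-152.13, 152.13]. Speed limits (degrees/s): [147.25, 147.25, 180, 180, 180, 180, 180].

### API

Orientations are given as [roll, pitch, yaw] about the fixed x, y, z axes, in that order (R = Rz(yaw) Ry(pitch) Rx(roll)).
In Python, from station import bot gives the robot as it stands. Calls block until the motion is done:
- bot.move_pose(position, orientation): joint-space move of the TCP to a pose.
- bot.move_linear(position, ori=None, velocity=0.15, stop_force=None): straight line of the TCP; ori=None keeps the orientation; velocity is the mean speed in m/s. With stop_force (N) it stops when the force on the tool has changed by that much, and returns True; else False.
- bot.move_j(angles): joint-space move.
- bot.command_gripper(opening): opening from 0.0 (shut) to 1.0 (fully open); the grip force is fixed at half the most; returns when the fingers have stopped.
- bot.pause(seconds).
- bot.inverse_kinematics(position, orientation): joint angles nearest the present ones, or None.
- bot.grab_frame(name): name is "scene" or "top"; returns (picture, depth): 384x512x3 uint8, red, green, blue; 384x512 float32, m along the optical axis (not along the pixel's ray), 0 where there is no reading.
- bot.camera_info(name): a dict with "vertical_fov" (degrees; the focal length in pixels is half the picture's height over the tangent of half this angle, whatever the lens; pixels are square), "cx", "cy" (the principal point, pixels), "position" and "orientation" of the camera in the world. Camera axes: x right, y up, looking along -z (the intrinsics and any distortion apply to the point x, -y, -z); pixel columns grow to the right and rows downward; lengths in m; the calibration is good to about 2 mm. A picture is of the moment at which its call begins. camera_info takes no time and is no camera call.
A pose or a line that the arm cannot do raises bot.IKError and nothing moves.
- bot.hand_in(): hands the job in; it is judged then, once.
Readings, each from a call of its own:
- bot.current_time(): time.
- bot.current_q(): joint angles.
- bot.current_qvel(): joint speeds.
- bot.current_joint_efforts(): joint torques, N m.
- bot.current_tcp_pos(): TCP position.
- bot.current_orientation(): TCP orientation.
- bot.current_force(): force on the tool from outside, world axes, zero at the start.
- bot.current_torque(): the same for the moment, N m.
- bot.current_gripper_width(): opening from 0.0 (shut) to 1.0 (fully open).
- bot.current_finger_force(): force on a finger pad.
Only numpy, scipy, OpenCV 4.12 (cv2) and the standard library are available. Lean on these libraries where they do the work, as an engineer would, in place of code of your own. Each camera call takes 0.05 s, during which the arm holds its last target. There are 200 camera calls.

## Working session

There is one attempt and no reset: what is moved stays moved. The work goes in short steps, each a Python script; the robot and the scene stay as the last script left them, time stands still between calls to the robot, and variables do not carry over. Pictures are saved under pics/ and viewed, at most 14 in all, crops included, and the job is handed in when it is done.

```bash
ls; mkdir -p pics
python3 - <<'E'
from station import bot
import cv2,numpy as np
for n in("scene","top"):
    p,d=bot.grab_frame(n); cv2.imwrite(f"pics/{n}0.png",cv2.resize(p[...,::-1],(800,600),interpolation=cv2.INTER_CUBIC)); np.savez(f"{n}0.npz",p=p,d=d)
    print(n,bot.camera_info(n),(d>0).mean(),d.max())
print(bot.grip_depth,bot.current_time(),bot.current_orientation())
E
```

```text
pics
scene {'vertical_fov': 50.363658087598765, 'cx': 255.72465989606374, 'cy': 184.16612492789116, 'position': array([1.15718689, 0.19072875, 0.95403439]), 'orientation': array([ 41.87917691,   0.51818031, 108.72076432])} 0.9957173665364584 3.463218
top {'vertical_fov': 46.56273668136942, 'cx': 265.39407472974557, 'cy': 195.36320811567703, 'position': array([ 0.37251403, -0.02776237,  1.38404471]), 'orientation': array([  6.77236716,   0.41184831, -89.92277961])} 0.9958902994791666 2.1234093
0.0187 0.1 [-1.79906212e+02  5.93334236e-03  1.62829889e+02]
```

View pics/scene0.png

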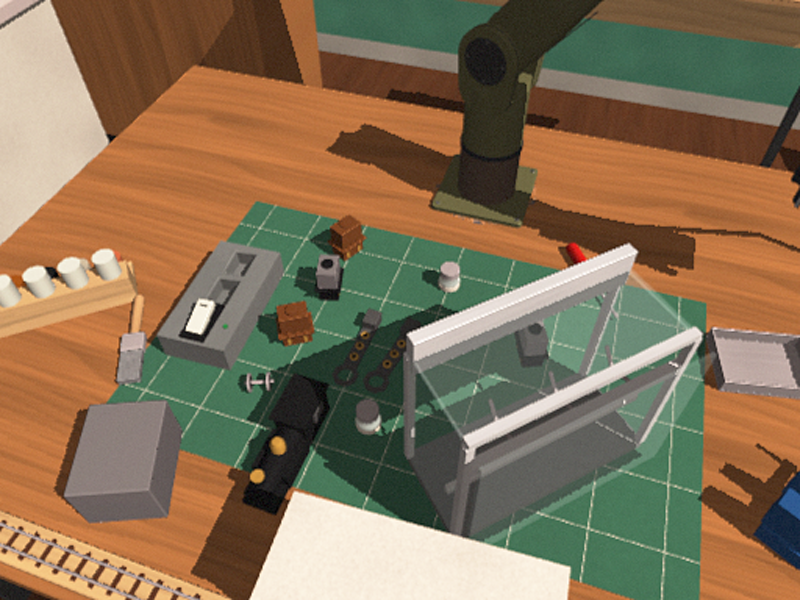

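View pics/top0.png

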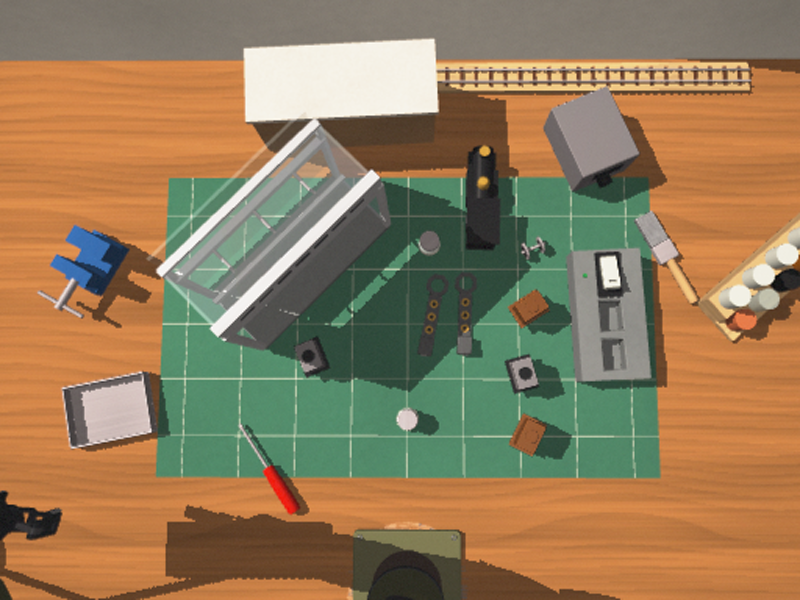

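Top view (world +x is up, +y is left):
- Cabinet at upper left, its front facing the robot and to the right.
- Two frames at (432,315) and (464,312), eyes at the far end.
- Grey modules at (311,355) and (522,373).
- Control unit at (610,315), with the rocker at its far end.
- Shell at (484,195), jar at (429,242).
- Brown decoys at (530,308) and (530,435).

Next I measure them.

```bash
cat > h.py <<'E'
import numpy as np,cv2
from scipy.spatial.transform import Rotation as R
from station import bot
def K(n):
    c=bot.camera_info(n); f=192/np.tan(np.radians(c["vertical_fov"]/2)); return c,f,R.from_euler('xyz',c["orientation"],degrees=True).as_matrix()
def cloud(n,d):
    c,f,M=K(n); v,u=np.mgrid[:384,:512]
    P=np.stack([(u-c["cx"])/f*d,-(v-c["cy"])/f*d,-d],-1)@M.T+c["position"]; P[d<=0]=np.nan; return P
def ray(n,uv,z):
    c,f,M=K(n); uv=np.atleast_2d(uv).astype(float)
    D=np.c_[(uv[:,0]-c["cx"])/f,-(uv[:,1]-c["cy"])/f,-np.ones(len(uv))]@M.T
    return c["position"]+D*((z-c["position"][2])/D[:,2])[:,None]
def proj(n,P):
    c,f,M=K(n); q=(np.atleast_2d(P)-c["position"])@M
    return np.c_[c["cx"]-f*q[:,0]/q[:,2],c["cy"]+f*q[:,1]/q[:,2]]
def look(n):
    p,d=bot.grab_frame(n); return p,cloud(n,d)
def rect(xy,trim=0.5):
    (c,s,a)=cv2.minAreaRect((xy*1000).astype(np.float32)); return np.array(c)/1000,np.array(s),a
def box(P,x0,x1,y0,y1,z0,z1):
    with np.errstate(all='ignore'): return (P[...,0]>x0)&(P[...,0]<x1)&(P[...,1]>y0)&(P[...,1]<y1)&(P[...,2]>z0)&(P[...,2]<z1)
def comps(m,mn=15):
    n,l,s,c=cv2.connectedComponentsWithStats(m.astype(np.uint8)); return [l==i for i in range(1,n) if s[i,4]>=mn]
E
python3 - <<'E'
from h import *
np.set_printoptions(precision=4,suppress=True)
for n in("top","scene"):
    z=np.load(n+"0.npz"); p,P=z["p"],cloud(n,z["d"])
    g=(p[...,1]>p[...,0].astype(int)+30)&box(P,.2,.8,-.5,.5,-.05,.05)
    print(n,"mat z",np.nanpercentile(P[g][:,2],[5,50,95]))
    for nm,b in dict(control=(.2,.8,-.6,-.2,.054,.064),rock=(.5,.8,-.5,-.25,.066,.1),tops=(.2,.9,-.25,.3,.066,.085),fr=(.25,.7,-.25,.1,.015,.035),bar=(.2,1.,.0,.6,.322,.34),mid=(.3,.7,0,.1,.035,.085)).items():
        for m in comps(box(P,*b)):
            q=P[m]; c,s,a=rect(q[:,:2]); print(nm,m.sum(),c,s,round(a,1),"z",np.median(q[:,2]).round(4),"rgb",p[m].mean(0).astype(int))
E
```

```text
top mat z [-0.0036  0.0012  0.006 ]
control 2429 [ 0.5145 -0.3912] [249.9409 132.6243] 2.8 z 0.0604 rgb [143 142 136]
control 28 [ 0.5303 -0.5902] [38.5298 12.8775] 41.3 z 0.0599 rgb [180 143  96]
rock 174 [ 0.7845 -0.3688] [91.7239 30.8919] 89.9 z 0.0936 rgb [96 90 89]
rock 375 [ 0.5896 -0.3883] [88.2717 52.1695] 5.9 z 0.0764 rgb [158 156 149]
rock 53 [ 0.5357 -0.2589] [41.8577 16.9009] 4.1 z 0.0761 rgb [139  86  50]
tops 145 [0.8687 0.047 ] [  5.1525 200.7475] 3.0 z 0.0752 rgb [82 62 44]
tops 17 [0.8574 0.2714] [ 4.9627 24.4352] 7.3 z 0.0779 rgb [89 67 47]
tops 36 [ 0.8296 -0.1527] [18.4316 15.5701] 84.2 z 0.0756 rgb [201 151  65]
tops 49 [ 0.7696 -0.1511] [21.1781 23.0641] 84.6 z 0.073 rgb [164 123  54]
tops 625 [ 0.6914 -0.1475] [63.0005 91.4559] 88.9 z 0.0731 rgb [43 42 43]
tops 186 [ 0.5254 -0.2359] [38.0381 48.9639] 31.8 z 0.0773 rgb [144  86  49]
tops 245 [0.4328 0.1817] [53.6281 37.9067] 23.5 z 0.0766 rgb [83 78 78]
tops 250 [ 0.4011 -0.2232] [53.4974 38.6038] 16.0 z 0.0775 rgb [128 121 119]
tops 235 [ 0.2854 -0.2319] [38.503  53.1017] 64.3 z 0.0769 rgb [146  89  52]
fr 216 
[... 2073 characters left out ...]
24.5051 40.4017] 19.5 z 0.0234 rgb [165 162 150]
fr 42 [ 0.4278 -0.2128] [12.2849 36.4978] 18.4 z 0.0223 rgb [22 20 20]
fr 112 [ 0.4574 -0.1121] [29.1963 35.9368] 87.0 z 0.0257 rgb [80 75 72]
fr 93 [ 0.4565 -0.037 ] [28.0176 37.1724] 78.3 z 0.0262 rgb [45 43 41]
fr 64 [ 0.545  -0.2238] [14.5503 62.0436] 40.4 z 0.0243 rgb [113  66  34]
fr 46 [ 0.6476 -0.2338] [23.9378 25.5847] 63.1 z 0.0237 rgb [148 134 129]
fr 35 [ 0.6769 -0.1177] [ 2.8499 45.3766] 87.6 z 0.0232 rgb [15 14 14]
fr 78 [ 0.6671 -0.0396] [25.2825 41.6241] 27.0 z 0.023 rgb [156 155 144]
bar 1561 [0.5816 0.1657] [ 22.7512 348.8176] 45.5 z 0.33 rgb [228 219 213]
mid 58 [0.3172 0.0088] [31.018  16.6375] 1.1 z 0.049 rgb [186 167 161]
```

```bash
cat >> h.py <<'E'
CTRL=np.array([.5147,-.390]);CY=2.75
CAB=np.array([.6477,.2324]);BY=45.45
def T2(o,yaw,x,y):
    a=np.radians(yaw); return np.array([o[0]+np.cos(a)*x-np.sin(a)*y,o[1]+np.sin(a)*x+np.cos(a)*y])
def ctrl(x,y=0): return T2(CTRL,CY,x,y)
def cab(x,y,z): return np.r_[T2(CAB,BY,x,y),z]
def hang_ori(up=1):
    a=np.radians(BY); z=np.array([np.cos(a),np.sin(a),0]); x=np.array([0,0,up]); M=np.c_[x,np.cross(z,x),z]
    return R.from_matrix(M).as_euler('xyz',degrees=True)
def frames(n):
    p,P=look(n); out=[]
    pi=p.astype(int); hsv=cv2.cvtColor(p,cv2.COLOR_RGB2HSV)
    brass=(hsv[...,0]>10)&(hsv[...,0]<28)&(hsv[...,1]>110)&(hsv[...,2]>50)&box(P,.3,.8,-.22,.08,-.005,.018)
    for m in comps(box(P,.3,.75,-.2,.08,.017,.033),60):
        q=P[m]; c,s,a=rect(q[:,:2])
        if max(s)>45 or min(s)<18: continue
        b=[P[k][:,:2].mean(0) for k in comps(brass,2)]
        b=np.array([x for x in b if .02<np.hypot(*(x-c))<.12])
        # drop bushes of a neighbour: keep those most nearly collinear w/ block axis
        ax=[np.radians(a+k) for k in(0,90,180,270)]
        best=max(ax,key=lambda t:sum(abs(np.cross(np.r_[np.cos(t),np.sin(t)],x-c))<.015 and np.dot(np.r_[np.cos(t),np.sin(t)],x-c)>0 for x in b)) if len(b) else 0
        e=np.r_[np.cos(best),np.sin(best)]
        k=np.array([x for x in b if abs(np.cross(e,x-c))<.015 and e@(x-c)>0])
        if len(k)==0: continue
        d=(k-c).sum(0); out.append((c,np.degrees(np.arctan2(d[1],d[0])),len(k),s))
    return out,p,P
E
python3 -W ignore - <<'E'
from h import *
np.set_printoptions(precision=4,suppress=True)
for n in("top","scene"):
    o,p,P=frames(n)
    for c,yaw,k,s in o: 
        e=T2(c,yaw,.125,0); print(n,c,yaw,k,s,"eye",e)
        uv=proj(n,[*c,.026])[0],*proj(n,np.array([[*e,.0045],[*T2(c,yaw,.065,0),.008]]))
        for q in uv: cv2.circle(p,tuple(np.round(q).astype(int)),1,(255,0,0),-1)
    u,v=proj(n,[.52,-.08,0])[0].astype(int); cv2.imwrite(f"pics/fr_{n}.png",cv2.resize(p[v-50:v+50,u-60:u+60,::-1],None,fx=5,fy=5,interpolation=cv2.INTER_CUBIC))
def ik(nm,p,o):
    q=bot.inverse_kinematics(np.array(p),o); print(nm,None if q is None else np.round(q,0))
ik("rock",[*ctrl(.051),.1],[180,0,CY]);ik("h0",[*ctrl(-.077),.1],[180,0,CY]);ik("h0b",[*ctrl(-.077),.1],[180,0,CY+180])
for h in(.095,0,-.095):
  for up in(1,-1):
    for x in(-.02,-.13): ik(("hang",h,up,x),cab(x,h,.14),hang_ori(up))
E
```

```text
top [ 0.457  -0.1142] -1.5965432122236525 3 [34.0951 24.8886] eye [ 0.582  -0.1177]
top [ 0.4536 -0.0383] -10.681607468668847 3 [27.4546 34.6964] eye [ 0.5765 -0.0614]
scene [ 0.4575 -0.1119] -2.0829539955919913 3 [28.9864 36.4798] eye [ 0.5824 -0.1164]
scene [ 0.4551 -0.0356] -12.07303554992855 3 [29.062  35.2494] eye [ 0.5773 -0.0618]
rock [ 25.  54.  11.  85. -13.  43. -46.]
h0 [ 23.  50.  26. 103. -36.  35. -16.]
h0b [ 52.  49. -26. 102.  33.  37. 100.]
('hang', 0.095, 1, -0.02) [ -8.  84. -11. 136. 220. 116. 124.]
('hang', 0.095, 1, -0.13) None
('hang', 0.095, -1, -0.02) [ 30. 111. -73. 135. 205.  62.   3.]
('hang', 0.095, -1, -0.13) None
('hang', 0, 1, -0.02) [ -4.  80.   1. 127. 225. 111. 108.]
('hang', 0, 1, -0.13) [ 34.  89. -36. 135. 236.  74. 143.]
('hang', 0, -1, -0.02) [ 40. 106. -73. 125. 208.  43.  -6.]
('hang', 0, -1, -0.13) [ 55. 111. -73. 134. 203.  37.   5.]
('hang', -0.095, 1, -0.02) [-11.  82.  25. 117. 220. 119.  81.]
('hang', -0.095, 1, -0.13) [ 55.  96. -61. 122. 236.  34. 141.]
('hang', -0.095, -1, -0.02) [ 46. 103. -73. 114. 218.  28. -22.]
('hang', -0.095, -1, -0.13) [ 60. 105. -73. 122. 217.  21. -16.]
```

```bash
python3 -W ignore - <<'E'
from h import *
np.set_printoptions(precision=4,suppress=True)
p=bot.current_tcp_pos(); o=bot.current_orientation()
bot.move_linear([p[0],p[1],.42],velocity=.25)
bot.command_gripper(0)
bot.move_pose([.38,-.1,.40],[180,0,CY])
bot.move_pose([*ctrl(.051),.13],[180,0,CY])
print("stop",bot.move_linear([*ctrl(.051),.055],velocity=.05,stop_force=18),bot.current_tcp_pos(),bot.current_force())
bot.move_linear([*ctrl(.051),.25],velocity=.2)
pic,P=look("top")
for nx in(-.025,.025):
    c=ctrl(.076+nx); m=(abs(P[...,0]-c[0])<.006)&(abs(P[...,1]-c[1])<.01)&(P[...,2]<.1); print(nx,np.nanmedian(P[m][:,2]))
pic,P=look("scene")
for nx in(-.025,.025):
    c=ctrl(.076+nx); m=(abs(P[...,0]-c[0])<.006)&(abs(P[...,1]-c[1])<.01)&(P[...,2]<.1); print(nx,np.nanmedian(P[m][:,2]))
print(bot.current_time())
bot.move_pose([.42,-.1,.35],[180,0,0])
print(np.round(bot.current_q()))
def ori(t,d,up):
    a=np.radians(BY+d); z=np.array([np.cos(a)*np.cos(t),np.sin(a)*np.cos(t),-np.sin(t)]); x=up*np.array([np.cos(a)*np.sin(t),np.sin(a)*np.sin(t),np.cos(t)])
    return R.from_matrix(np.c_[x,np.cross(z,x),z]).as_euler('xyz',degrees=True),x*up,z
for up in(1,-1):
  for h in(.095,0,-.095):
    for d in(0,20,-20):
      s=[]
      for deg in(50,40,30,20,10,0):
        O,x,z=ori(np.radians(deg),d,up); e=cab(-.02,h,.238) if deg>=30 else cab(0,h,.2015)
        q=bot.inverse_kinematics(e-.125*x-(-.0005)*z,O); s.append("%d:%s"%(deg,None if q is None else "/".join("%d"%v for v in q)))
      print(up,h,d,*s)
E
```

```text
stop True [ 0.5645 -0.3881  0.0772] [-1.4118  2.6045  8.8264]
-0.025 nan
0.025 nan
-0.025 0.07697980769005563
0.025 0.08782595387032488
8.1833
[-32.  25.  61. 112. -26.  57. -50.]
1 0.095 0 50:9/49/-47/141/157/40/144 40:10/59/-47/145/170/58/141 30:None 20:7/81/-35/140/201/84/140 10:-16/85/1/136/211/116/109 0:-8/89/-11/128/219/113/122
1 0.095 20 50:31/61/-70/126/109/24/-137 40:24/58/-48/129/197/20/141 30:27/67/-48/130/209/29/139 20:27/81/-48/124/220/35/140 10:27/88/-48/120/234/40/134 0:-14/86/13/116/236/114/101
1 0.095 -20 50:None 40:None 30:None 20:None 10:-69/110/48/142/147/107/9 0:-73/115/48/133/134/98/7
1 0 0 50:15/46/-35/130/181/23/130 40:24/58/-47/134/177/38/145 30:26/68/-47/135/189/49/145 20:26/82/-47/129/202/56/148 10:27/90/-47/125/215/59/147 0:-6/86/1/119/222/110/106
1 0 20 50:25/50/-40/115/-54/7/30 40:41/71/-70/116/94/14/-106 30:43/79/-70/116/122/9/-125 20:43/93/-71/112/149/6/-140 10:-17/86/37/111/234/119/80 0:45/115/-83/103/23/5/3
1 0 -20 50:0/46/-35/139/153/46/125 40:6/59/-47/144/156/71/131 30:None 20:-55/114/73/142/170/115/-1 10:-57/114/61/137/153/110/3 0:-56/111/48/128/1
[... 1306 characters left out ...]
4
-1 0 -20 50:17/60/-71/138/127/64/-21 40:16/71/-72/144/142/80/-26 30:None 20:-49/96/49/142/175/116/-147 10:-13/84/-11/135/189/116/-72 0:-3/91/-23/126/202/116/-54
-1 -0.095 0 50:40/63/-71/118/106/28/41 40:42/71/-71/121/133/28/23 30:44/80/-71/122/156/29/11 20:44/94/-72/117/175/29/7 10:45/102/-72/113/197/25/-3 0:-13/88/25/110/213/119/-101
-1 -0.095 20 50:21/50/-22/102/-51/26/-149 40:45/74/-73/102/53/23/121 30:47/81/-73/102/45/16/135 20:41/84/-58/98/-49/14/-127 10:45/98/-72/94/-16/14/-150 0:43/104/-71/90/-34/22/-128
-1 -0.095 -20 50:29/61/-71/129/125/51/-4 40:30/70/-71/134/144/62/-11 30:31/81/-72/135/160/71/-11 20:32/97/-72/130/178/72/-2 10:-39/99/49/128/170/117/-146 0:-18/88/13/120/187/119/-99
```

```bash
cat >> h.py <<'E'
def best(p,yaw,others=()):
    q0=np.array(bot.current_q()); L=[]
    for k in(-180,0,180):
        q=bot.inverse_kinematics(np.array(p),[180,0,yaw+k])
        if q is not None: L.append((np.abs(np.array(q)-q0).max(),yaw+k))
    return min(L)[1]
def grab_module(c,yaw):
    y=best([*c,.15],yaw+90); bot.command_gripper(.82)
    bot.move_pose([*c,.15],[180,0,y]); bot.move_linear([*c,.042],velocity=.15)
    bot.command_gripper(0); print("long w",bot.current_gripper_width()*85); bot.command_gripper(.82)
    bot.move_linear([*c,.12],velocity=.2)
    y=best([*c,.12],yaw); bot.command_gripper(.66); bot.move_pose([*c,.12],[180,0,y]); bot.move_linear([*c,.042],velocity=.15)
    bot.command_gripper(0); print("short w",bot.current_gripper_width()*85,bot.current_finger_force())
    bot.move_linear([*c,.22],velocity=.25); print("held",bot.current_gripper_width()*85)
def insert(hx,tries=((0,0),(1.5,0),(-1.5,0),(0,1.5),(0,-1.5),(1.5,1.5),(-1.5,-1.5),(1.5,-1.5),(-1.5,1.5),(3,0),(-3,0),(0,3),(0,-3))):
    c=ctrl(hx); y=best([*c,.2],CY); bot.move_pose([*c,.2],[180,0,y])
    bot.move_linear([*c,.112],velocity=.15)
    for dx,dy in tries:
        c=ctrl(hx+dx/1000,dy/1000); bot.move_linear([*c,.106],velocity=.1)
        s=bot.move_linear([*c,.0715],velocity=.04,stop_force=12); z=bot.current_tcp_pos()[2]
        print((dx,dy),s,z.round(4),np.round(bot.current_force(),1))
        if z<.095:
            if z>.0735: s=bot.move_linear([*c,.0715],velocity=.03,stop_force=25); z=bot.current_tcp_pos()[2]; print("push",s,z)
            if z<.076: return True
    return False
def release_module():
    p=bot.current_tcp_pos(); bot.command_gripper(.6); bot.move_linear([p[0],p[1],.2],velocity=.2)
E
python3 -W ignore - <<'E'
from h import *
z=np.load("scene0.npz");P0=cloud("scene",z["d"]);p,P=look("scene")
for n in(-.025,.025):
    c=ctrl(.076+n); 
    print(n,[np.nanmedian(Q[(abs(Q[...,0]-c[0])<.006)&(abs(Q[...,1]-c[1])<.01)][:,2]).round(4) for Q in(P0,P)])
grab_module(np.array([.4018,-.222]),15.5)
print(bot.current_time())
E
```

```text
-0.025 [np.float64(0.0899), np.float64(0.0766)]
0.025 [np.float64(0.0764), np.float64(0.0842)]
long w 52.881592943016415
short w 37.3178010913275 60.11788845062256
held 37.07726789820321
16.1333
```

Rocker is off and the module is held and centred. Next I insert it into the far well, so the near well stays clear.

```bash
python3 -W ignore - <<'E'
from h import *
ok=insert(-.003)
print(ok,bot.current_time(),bot.current_force())
if ok:
    release_module()
    pic,P=look("scene"); m=box(P,.4,.62,-.44,-.34,.09,.14)&True; q=P[m]; print("top z",np.nanmedian(q[:,2]),q.mean(0))
    u,v=proj("scene",[*CTRL,.06])[0].astype(int); cv2.imwrite("pics/ins1.png",cv2.resize(pic[v-60:v+60,max(0,u-70):u+70,::-1],None,fx=4,fy=4))
E
```

```text
(0, 0) True 0.073 [-0.5  0.2  4.8]
True 18.725 [-0.46981529  0.24183071  4.81307769]
top z 0.10627120455850358 [ 0.52388456 -0.38475875  0.10398669]
```

```bash
cat >> h.py <<'E'
def press(hx):
    c=ctrl(hx); bot.command_gripper(0); bot.move_linear([*c,.13],velocity=.2)
    print("press",bot.move_linear([*c,.1],velocity=.04,stop_force=20),bot.current_tcp_pos()[2]); bot.move_linear([*c,.2],velocity=.2)
E
python3 -W ignore - <<'E'
from h import *
press(-.003)
bot.move_pose([.40,-.1,.3],[180,0,0])
p,P=look("top")
for m in comps(box(P,.35,.5,.1,.25,.068,.085)):
    q=P[m]; c,s,a=rect(q[:,:2]); print(c,s,a)
    if min(s)>30:
        yaw=a if s[0]>s[1] else a+90; C=c
print(C,yaw)
grab_module(C,yaw)
print(bot.current_time())
bot.move_pose([.40,-.1,.3],[180,0,best([.4,-.1,.3],CY)])
ok=insert(-.077)
print(ok,bot.current_time())
if ok: release_module(); press(-.077)
E
```

```text
press True 0.10615130152398414
[0.43268292 0.18185851] [53.89745331 38.00752258] 23.085786819458008
[0.43268292 0.18185851] 23.085786819458008
long w 53.028746196079766
short w 37.09658913735575 60.31469464302063
held 37.26277375146474
30.275
(0, 0) True 0.0726 [-0.6  1.6  6.4]
True 34.3833
press True 0.10612796515750521
```

```bash
cat >> h.py <<'E'
def hori(t,up,d=0):
    t=np.radians(t); a=np.radians(BY+d); h=np.array([np.cos(a),np.sin(a),0]); k=np.array([0,0,1.])
    z=h*np.cos(t)-k*np.sin(t); x=h*np.sin(t)+k*np.cos(t)
    return R.from_matrix(np.c_[up*x,np.cross(z,up*x),z]).as_euler('xyz',degrees=True),x,z
ZT=.004
def pose(ex,hy,ez,t,up=-1,d=0):
    O,x,z=hori(t,up,d); return cab(ex,hy,ez)-.125*x-(ZT-.0045)*z,O
def find():
    A=frames("top")[0];B=frames("scene")[0]; r=[]
    for a in A:
        for b in B:
            if np.hypot(*(a[0]-b[0]))<.012: r.append(((a[0]+b[0])/2,(a[1]+b[1])/2))
    print("frames",[(np.round(c,4),round(y,1)) for c,y in r],len(A),len(B)); return r
def pick(c,yaw,up=-1):
    y=yaw+(180 if up<0 else 0); y=(y+180)%360-180
    L=[k for k in(y,y+360,y-360) if bot.inverse_kinematics([*c,.12],[180,0,k]) is not None]; y=L[0]
    bot.command_gripper(.52); bot.move_pose([*c,.12],[180,0,y]); bot.move_linear([*c,ZT],velocity=.12)
    bot.command_gripper(0); print("w",bot.current_gripper_width()*85,bot.current_finger_force())
    bot.move_linear([*c,.30],velocity=.25); print("held",bot.current_gripper_width()*85,np.round(bot.current_q()))
E
python3 -W ignore - <<'E'
from h import *
bot.move_pose([.40,-.2,.3],[180,0,best([.4,-.2,.3],CY)])
r=find()
c,y=max(r,key=lambda k:k[0][1])
pick(c,y)
for h in(0,-.095):
  for e in((-.15,.222,45),(-.06,.222,45),(-.03,.243,45),(-.003,.213,45),(-.004,.2035,30),(-.003,.2035,15),(0,.2015,5)):
    for d in(0,10,-10):
      p,o=pose(e[0],h,e[1],e[2],d=d); q=bot.inverse_kinematics(p,o); print(h,e,d,p.round(3),None if q is None else np.round(q))
print(bot.current_time())
E
```

```text
frames [(array([ 0.4828, -0.1174]), np.float64(-1.6)), (array([ 0.4547, -0.0378]), np.float64(-10.6))] 2 2Traceback (most recent call last):
  File "<stdin>", line 5, in <module>
  File "h.py", line 96, in pick
    bot.command_gripper(.52); bot.move_pose([*c,.12],[180,0,y]); bot.move_linear([*c,ZT],velocity=.12)
                                                                 ~~~~~~~~~~~~~~~^^^^^^^^^^^^^^^^^^^^^^
station.IKError: the arm cannot follow that straight line within its joint ranges
```

```bash
python3 -W ignore - <<'E'
from h import *
c=np.array([.4547,-.0378]);y=-10.6
print(np.round(bot.current_q()),bot.current_orientation())
for k in(0,180,-180):
    for z in(.12,.06,.004):
        q=bot.inverse_kinematics([*c,z],[180,0,y+k]); print(k,z,None if q is None else np.round(q))
E
```

```text
[  4.  39.  -7. 124.  16.  18.  62.] [-1.79965656e+02  2.96562022e-02  1.69352170e+02]
0 0.12 [-16.  42.  25. 125. -48.  22. -52.]
0 0.06 [ -9.  48.  12. 126. -53.  11. -48.]
0 0.004 None
180 0.12 [  4.  39.  -7. 124.  16.  18.  62.]
180 0.06 [  1.  46.  -3. 126.  18.   8.  61.]
180 0.004 [  6.  53. -11. 126.  83.   9.  -5.]
-180 0.12 [  4.  39.  -7. 124.  16.  18.  62.]
-180 0.06 [  1.  46.  -3. 126.  18.   8.  61.]
-180 0.004 [  6.  53. -11. 126.  83.   9.  -5.]
```

```bash
cat >> h.py <<'E'
TAU=15.;XG=-.003;ZT=.008
def fpose(eye,t,yaw,up=-1,tau=None):
    """TCP pose that puts the held frame's eye at eye, frame x tilted t deg from vertical towards heading yaw"""
    tau=TAU if tau is None else tau
    a=np.radians(yaw); h=np.array([np.cos(a),np.sin(a),0]); k=np.array([0,0,1.]); t=np.radians(t); T=t+np.radians(tau)
    x=h*np.sin(t)+k*np.cos(t); zf=-h*np.cos(t)+k*np.sin(t)
    z=h*np.cos(T)-k*np.sin(T); X=up*(h*np.sin(T)+k*np.cos(T))
    return np.array(eye)-(.125-XG)*x+(ZT-.0045)*zf, R.from_matrix(np.c_[X,np.cross(z,X),z]).as_euler('xyz',degrees=True)
def hpose(ex,hy,ez,t,d=0,up=-1): return fpose(cab(ex,hy,ez),t,BY+d,up)
def pick(c,yaw,up=-1):
    e=np.r_[T2(c,yaw,.125,0),.0045]; p,o=fpose(e,90,yaw,up)
    bot.command_gripper(.52); bot.move_pose(p+[0,0,.12],o); print(np.round(bot.current_q())); bot.move_linear(p,velocity=.12)
    bot.command_gripper(0); print("w",bot.current_gripper_width()*85,bot.current_finger_force())
    bot.move_linear(p+[0,0,.28],velocity=.25); print("held",bot.current_gripper_width()*85,np.round(bot.current_q()))
WP=((-.15,.222,35),(-.06,.222,35),(-.03,.243,35),(-.003,.213,35),(-.004,.2035,20),(-.002,.203,10),(0,.2015,2))
E
python3 -W ignore - <<'E'
from h import *
c=np.array([.4547,-.0378]);y=-10.6
pick(c,y)
for h in(0,-.095):
  for e in WP:
    for d in(0,):
      p,o=hpose(e[0],h,e[1],e[2],d=d); q=bot.inverse_kinematics(p,o); print(h,e,d,p.round(3),None if q is None else np.round(q))
print(bot.current_time())
E
```

```text
[ 11.  44. -17. 110.  12.  43.  66.]
w 26.26128946486626 60.02060651779175
held 26.55038908293923 [ 14.  31. -20. 101.   7.  65.  70.]
0 (-0.15, 0.222, 35) 0 [0.489 0.071 0.119] [ 43.  67. -72. 143. 136.  43.  10.]
0 (-0.06, 0.222, 35) 0 [0.552 0.135 0.119] [ 34.  68. -72. 133. 131.  43.  12.]
0 (-0.03, 0.243, 35) 0 [0.573 0.157 0.14 ] [ 32.  65. -71. 130. 126.  40.  13.]
0 (-0.003, 0.213, 35) 0 [0.592 0.176 0.11 ] [ 29.  70. -72. 127. 127.  43.  15.]
0 (-0.004, 0.2035, 20) 0 [0.612 0.196 0.084] [ 32.  84. -72. 129. 156.  49.   7.]
0 (-0.002, 0.203, 10) 0 [0.628 0.213 0.078] [ 34.  93. -72. 128. 171.  49.   6.]
0 (0, 0.2015, 2) 0 [0.642 0.227 0.074] [ 36. 100. -72. 125. 183.  46.   5.]
-0.095 (-0.15, 0.222, 35) 0 [0.557 0.004 0.119] [ 52.  68. -71. 128. 117.  29.  39.]
-0.095 (-0.06, 0.222, 35) 0 [0.62  0.069 0.119] [ 42.  69. -71. 121. 114.  32.  38.]
-0.095 (-0.03, 0.243, 35) 0 [0.641 0.09  0.14 ] [ 39.  66. -71. 118. 109.  31.  41.]
-0.095 (-0.003, 0.213, 35) 0 [0.66  0.109 0.11 ] [ 37.  71. -71. 115. 112.  33.  40.]
-0.095 (-0.004, 0.2035, 20) 0 [0.68  0.129 0.084] [ 40.  83. -72. 118. 146.  32.  21.]
-0.095 (-0.002, 0.203, 10) 0 [0.696 0.146 0.078] [ 41.  91. -72. 116. 166.  30.  12.]
-0.095 (0, 0.2015, 2) 0 [0.71  0.16  0.074] [ 42.  97. -72. 113. 182.  28.   4.]
44.2583
```

```bash
python3 -W ignore - <<'E'
from h import *
h=0
for e in((-.20,.36,45),(-.18,.34,45),(-.16,.34,35),(-.15,.30,35)):
    p,o=hpose(e[0],h,e[1],e[2]); q=bot.inverse_kinematics(p,o); print(e,p.round(3),None if q is None else np.round(q))
    if q is not None: break
bot.move_pose(p,o); print(np.round(bot.current_q()))
p,o=hpose(*[WP[0][0],h,*WP[0][1:]])
try: bot.move_linear(p,o,velocity=.15)
except bot.IKError as x: print("lin",x)
print(bot.current_time(),np.round(bot.current_q()),bot.current_gripper_width()*85)
pic,P=look("scene"); cv2.imwrite("pics/pre.png",cv2.resize(pic[100:330,120:480,::-1],None,fx=2.2,fy=2.2))
E
```

```text
(-0.2, 0.36, 45) [0.442 0.024 0.272] [ 45.  27. -53. 134.   4.   7. 131.]
[ 45.  27. -53. 134.   4.   7. 131.]
lin the arm cannot follow that straight line within its joint ranges
45.25 [ 45.  27. -53. 134.   4.   7. 131.] 26.880901768373167
```

View pics/pre.png

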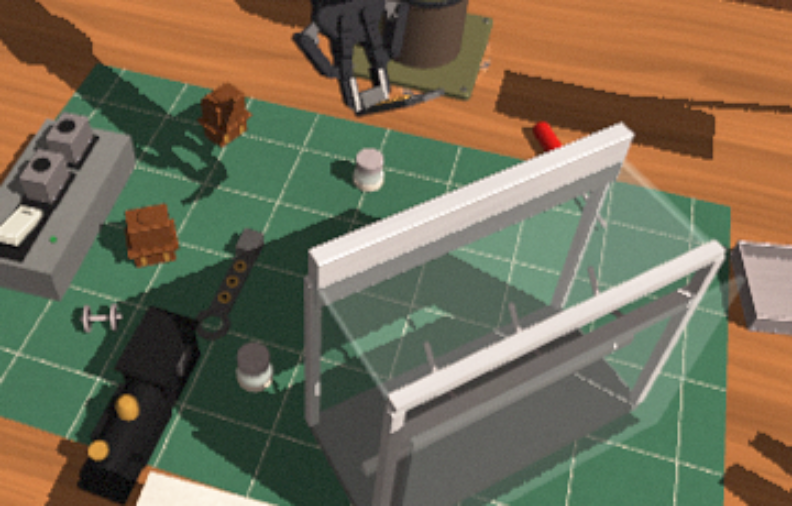

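```bash
python3 -W ignore - <<'E'
from h import *
for e in((-.2,.30,45),(-.16,.34,35),(-.18,.30,35),(-.18,.26,35),(-.18,.222,35),(-.15,.26,35),(-.15,.222,35),(-.17,.3,25),(-.17,.22,25)):
    p,o=hpose(e[0],0,e[1],e[2]); q=bot.inverse_kinematics(p,o); print(e,p.round(3),None if q is None else np.round(q))
E
```

```text
(-0.2, 0.3, 45) [0.442 0.024 0.212] [ 50.  43. -70. 139.  98.  21.  37.]
(-0.16, 0.34, 35) [0.482 0.064 0.237] [ 48.  45. -71. 138. 127.  20.  10.]
(-0.18, 0.3, 35) [0.468 0.05  0.197] [ 49.  52. -71. 142. 133.  27.   7.]
(-0.18, 0.26, 35) [0.468 0.05  0.157] [ 47.  60. -71. 144. 136.  36.   8.]
(-0.18, 0.222, 35) [0.468 0.05  0.119] [ 47.  67. -72. 145. 137.  43.  10.]
(-0.15, 0.26, 35) [0.489 0.071 0.157] [ 44.  60. -71. 142. 134.  36.   8.]
(-0.15, 0.222, 35) [0.489 0.071 0.119] [ 43.  67. -72. 143. 136.  43.  10.]
(-0.17, 0.3, 25) [0.488 0.07  0.185] None
(-0.17, 0.22, 25) [0.488 0.07  0.105] None
```

Branch change high up at (-.16,.34,35), then linear down and into the cabinet as far as the threading start.

```bash
python3 -W ignore - <<'E'
from h import *
h=0
bot.move_pose(*hpose(-.18,h,.30,35)); print(np.round(bot.current_q()))
for e in WP[:3]:
    p,o=hpose(e[0],h,e[1],e[2])
    if e is WP[2]:
        print(bot.move_linear(*hpose(-.05,h,.24,35),velocity=.1,stop_force=8)); break
    print(e,bot.move_linear(p,o,velocity=.15,stop_force=10),np.round(bot.current_q()))
print(bot.current_time(),bot.current_gripper_width()*85,bot.current_force())
for n in("scene","top"):
    pic,P=look(n); np.savez("th_"+n,p=pic,P=P); u,v=proj(n,cab(-.05,h,.23))[0].astype(int); u=max(u,75);v=max(v,60); cv2.imwrite(f"pics/th_{n}.png",cv2.resize(pic[v-60:v+60,u-75:u+75,::-1],None,fx=5,fy=5,interpolation=cv2.INTER_CUBIC))
E
```

```text
[ 49.  52. -71. 142. 133.  27.   7.]
(-0.15, 0.222, 35) False [ 42.  65. -69. 143. 140.  41.   6.]
(-0.06, 0.222, 35) False [ 33.  65. -67. 133. 135.  39.   6.]
False
49.0667 26.802363955772613 [-0.64958711  0.1043869  -1.68879887]
```

View pics/th_scene.png

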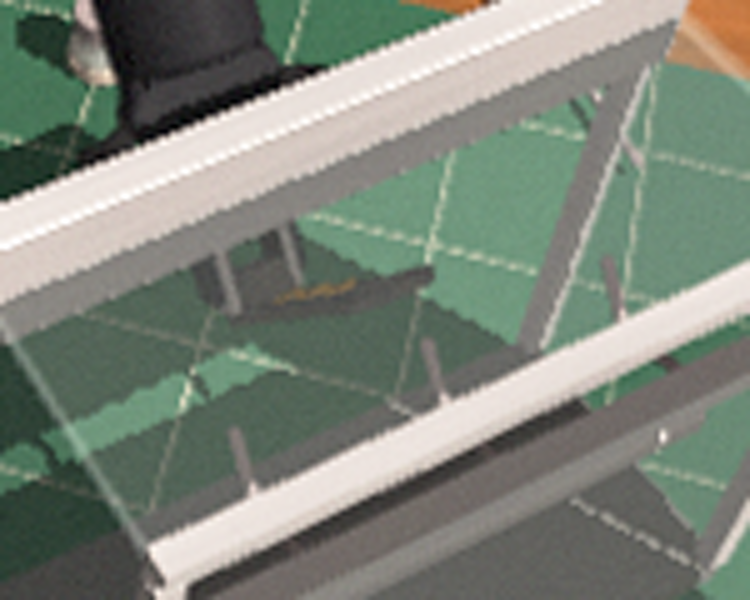

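View pics/th_top.png

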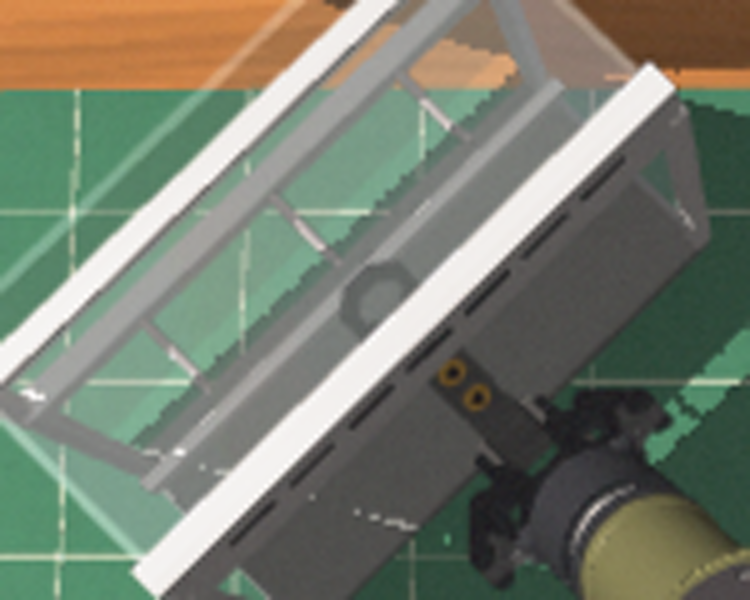

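```bash
python3 -W ignore - <<'E'
from h import *
n="top"; u,v=proj(n,cab(-.05,0,.23))[0].astype(int); u=max(u,75);v=max(v,60)
f=lambda P:((proj(n,P)-[u-75,v-60])*5).round()
print("eye",f(cab(-.05,0,.24)),"tip",f(cab(-.02,0,.237)),"seat",f(cab(0,0,.212)),"rail",f(cab(.036,0,.223)))
n="scene"; u,v=proj(n,cab(-.05,0,.23))[0].astype(int); u=max(u,75);v=max(v,60)
print("eye",f(cab(-.05,0,.24)),"tip",f(cab(-.02,0,.237)),"tip1",f(cab(-.02,.095,.237)),"tip3",f(cab(-.02,-.095,.237)))
E
```

```text
eye [[374. 299.]] tip [[335. 260.]] seat [[319. 245.]] rail [[268. 194.]]
eye [[381. 288.]] tip [[421. 344.]] tip1 [[601. 261.]] tip3 [[228. 433.]]
```

```bash
cat >> h.py <<'E'
def thread(h):
    for e,v in(((-.03,.2435,35),.08),((-.018,.235,35),.06),((-.003,.214,35),.06)):
        s=bot.move_linear(*hpose(e[0],h,e[1],e[2]),velocity=v,stop_force=8)
        print(e,s,np.round(bot.current_force(),1),bot.current_tcp_pos().round(4),hpose(e[0],h,e[1],e[2])[0].round(4))
        if s: return False
    return True
E
python3 -W ignore - <<'E'
from h import *
print(thread(0))
pic,P=look("top"); n="top"; u,v=proj(n,cab(-.05,0,.23))[0].astype(int); u=max(u,75);v=max(v,60); a=pic[v-60:v+20,u-75:u+25,::-1]
pic,P=look("scene"); n="scene"; u,v=proj(n,cab(-.05,0,.23))[0].astype(int);b=pic[v-35:v+45,u-50:u+50,::-1]
cv2.imwrite("pics/thr.png",cv2.resize(np.hstack([a,b]),None,fx=4,fy=4,interpolation=cv2.INTER_CUBIC)); print(bot.current_time())
E
```

```text
(-0.03, 0.2435, 35) False [ 0.1 -0.4 -0.4] [0.5733 0.1571 0.1406] [0.5731 0.1567 0.1407]
(-0.018, 0.235, 35) False [-0.1 -0.  -0.6] [0.5815 0.1655 0.1317] [0.5816 0.1652 0.1322]
(-0.003, 0.214, 35) False [-0.7 -0.5 -0.3] [0.5919 0.1762 0.1109] [0.5921 0.1759 0.1112]
True
50.6417
```

View pics/thr.png

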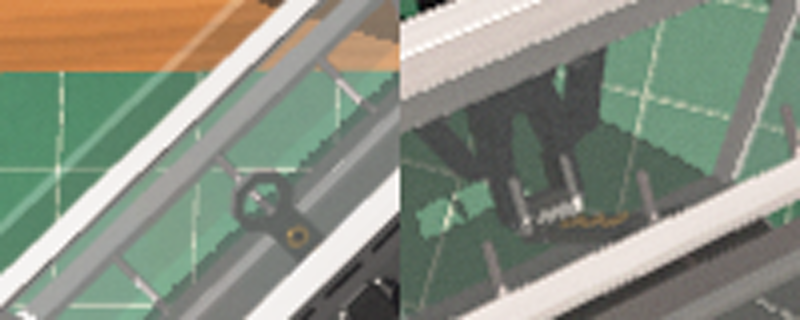

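Left part: the eye at (263,203) encircles the hook wire. Right part: the tip sticks out above it at (648,180), so it is threaded. Next I swing the frame down and release.

```bash
cat >> h.py <<'E'
def lower(h):
    for e in((-.004,.2065,28),(-.004,.2045,20),(-.003,.204,12),(-.001,.2035,5)):
        p,o=hpose(e[0],h,e[1],e[2]); s=bot.move_linear(p,o,velocity=.06,stop_force=10)
        print(e,s,np.round(bot.current_force(),1),(bot.current_tcp_pos()-p).round(4))
        if s: break
    p=bot.current_tcp_pos(); print("down",bot.move_linear(p-[0,0,.005],velocity=.02,stop_force=3),bot.current_force().round(1) if hasattr(bot.current_force(),'round') else '',bot.current_tcp_pos()-p)
def letgo(h):
    bot.command_gripper(.55); bot.pause(.3)
    M=R.from_euler('xyz',bot.current_orientation(),degrees=True).as_matrix(); p=bot.current_tcp_pos()
    print("back",bot.move_linear(p-.06*M[:,2],velocity=.06,stop_force=8),np.round(bot.current_q()))
E
python3 -W ignore - <<'E'
from h import *
lower(0); letgo(0)
bot.pause(.5)
pic,P=look("scene"); n="scene"; u,v=proj(n,cab(-.05,0,.15))[0].astype(int);b=pic[v-60:v+60,u-75:u+75,::-1]
cv2.imwrite("pics/rel.png",cv2.resize(b,None,fx=5,fy=5,interpolation=cv2.INTER_CUBIC)); print(bot.current_time())
E
```

```text
(-0.004, 0.2065, 28) False [-0.7 -0.6 -0.5] [-0.0001 -0.0002  0.0002]
(-0.004, 0.2045, 20) False [-0.4 -0.3 -0.3] [0.0004 0.0002 0.001 ]
(-0.003, 0.204, 12) False [0.7 1.6 1.7] [0.0002 0.0003 0.0008]
(-0.001, 0.2035, 5) False [1.  1.5 1.7] [0.     0.0003 0.0007]
down True [0.7 0.7 2.5] [ 7.22769958e-04  4.34868534e-04 -1.95939488e-05]
back False [ 41.  98. -74. 133. 176.  49.   9.]
55.0417
```

View pics/rel.png

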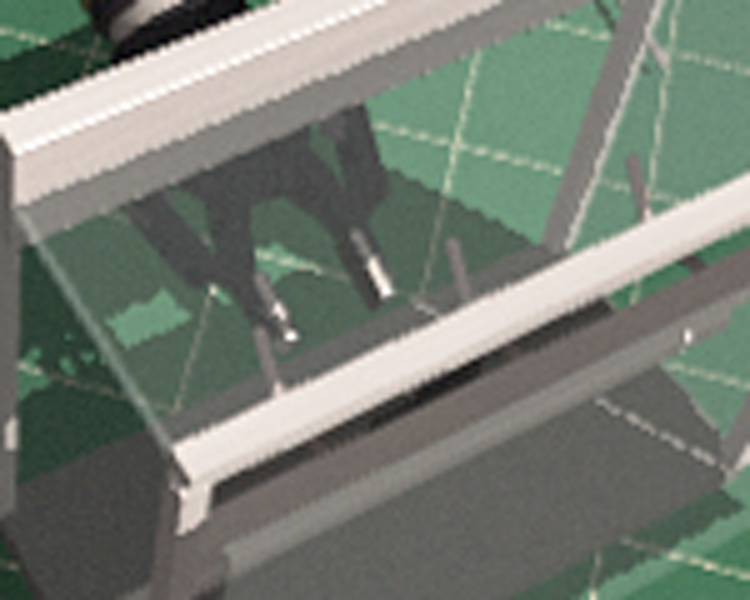

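```bash
cat >> h.py <<'E'
def retreat(h):
    for e in((-.13,.222,28),(-.17,.26,35),(-.18,.30,35)):
        try: print(e,bot.move_linear(*hpose(e[0],h,e[1],e[2]),velocity=.15,stop_force=15))
        except bot.IKError as x: print(e,x)
    print(np.round(bot.current_q()))
    bot.move_pose(*hpose(-.20,h,.36,45)); bot.move_pose([.40,-.15,.33],[180,0,170])
E
python3 -W ignore - <<'E'
from h import *
retreat(0)
n="top"; pic,P=look(n); u,v=proj(n,cab(-.02,0,.2))[0].astype(int); a=pic[v-50:v+60,u-70:u+70,::-1]
cv2.imwrite("pics/hung1.png",cv2.resize(a,None,fx=5,fy=5,interpolation=cv2.INTER_CUBIC))
find(); print(bot.current_time())
E
```

```text
(-0.13, 0.222, 28) False
(-0.17, 0.26, 35) False
(-0.18, 0.3, 35) False
[ 48.  51. -70. 142. 136.  27.   5.]
frames [(array([ 0.4824, -0.1175]), np.float64(-1.4))] 1 1
59.175
```

View pics/hung1.png

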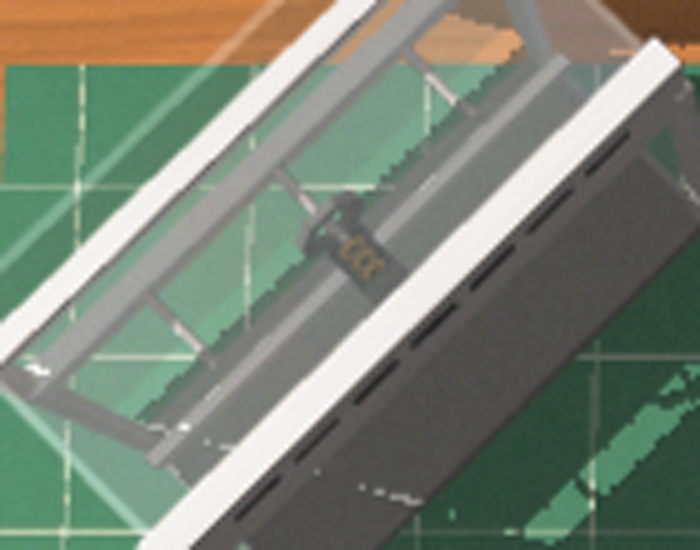

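Top view: the eye sits on hook 2 at (330,220) and the frame hangs below it. Next is the second frame, on hook 3.

```bash
python3 -W ignore - <<'E'
from h import *
r=find(); assert len(r)==1
pick(*r[0])
h=-.095
for e in((-.20,.36,45),(-.18,.30,35),(-.15,.222,35)):
    p,o=hpose(e[0],h,e[1],e[2]); q=bot.inverse_kinematics(p,o); print(e,p.round(3),None if q is None else np.round(q))
bot.move_pose(*hpose(-.20,h,.36,45)); print(np.round(bot.current_q()))
bot.move_pose(*hpose(-.18,h,.30,35)); print(np.round(bot.current_q()))
for e in((-.15,.222,35),(-.06,.222,35),(-.05,.24,35)):
    print(e,bot.move_linear(*hpose(e[0],h,e[1],e[2]),velocity=.13,stop_force=10))
print(bot.current_time(),bot.current_gripper_width()*85)
n="top"; pic,P=look(n); u,v=proj(n,cab(-.02,h,.2))[0].astype(int); print(u,v); f=lambda P:((proj(n,P)-[u-70,v-50])*5).round()
print(f(cab(-.05,h,.24)),f(cab(-.02,h,.237)))
cv2.imwrite("pics/th3.png",cv2.resize(pic[v-50:v+60,u-70:u+70,::-1],None,fx=5,fy=5,interpolation=cv2.INTER_CUBIC))
E
```

```text
frames [(array([ 0.4829, -0.1173]), np.float64(-1.5))] 1 1
[ 35.  54. -52. 102.  42.  64.  53.]
w 26.368054945988046 59.796892404556274
held 26.60362547570226 [ 38.  42. -58.  94.  31.  79.  62.]
(-0.2, 0.36, 45) [ 0.51  -0.043  0.272] [ 61.  44. -77. 121.  50.  30.  92.]
(-0.18, 0.3, 35) [ 0.536 -0.017  0.197] [ 55.  52. -65. 128. 104.  13.  46.]
(-0.15, 0.222, 35) [0.557 0.004 0.119] [ 52.  68. -71. 128. 117.  29.  39.]
[ 61.  44. -77. 121.  50.  30.  92.]
[ 56.  55. -70. 128.  99.  18.  52.]
(-0.15, 0.222, 35) False
(-0.06, 0.222, 35) False
(-0.05, 0.24, 35) False
66.7 26.812315853886407
202 126
[[383. 272.]] [[344. 235.]]
```

View pics/th3.png

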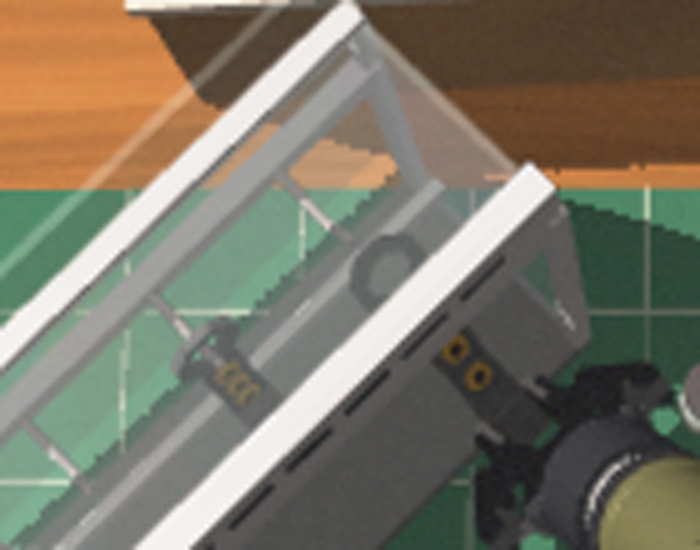

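Eye at (387,273) is in line with hook 3, whose tip is at (350,240), matching the prediction. Next I thread, lower and release.

```bash
python3 -W ignore - <<'E'
from h import *
h=-.095
if thread(h):
    lower(h); letgo(h); bot.pause(.3); retreat(h)
    n="top"; pic,P=look(n); u,v=202,126
    cv2.imwrite("pics/hung3.png",cv2.resize(pic[v-50:v+60,u-70:u+70,::-1],None,fx=5,fy=5,interpolation=cv2.INTER_CUBIC))
print(bot.current_time())
E
```

```text
(-0.03, 0.2435, 35) False [ 0.8 -0.1 -1.2] [0.6411 0.0908 0.1407] [0.6408 0.09   0.1407]
(-0.018, 0.235, 35) False [-0.5 -0.4 -1. ] [0.6491 0.0989 0.1317] [0.6493 0.0986 0.1322]
(-0.003, 0.214, 35) False [-0.2 -0.6 -0.8] [0.6597 0.1096 0.1109] [0.6598 0.1093 0.1112]
(-0.004, 0.2065, 28) False [-1.1 -0.7 -0.5] [-0.     -0.0002  0.0004]
(-0.004, 0.2045, 20) False [-0.1 -0.4  1.5] [0.0005 0.     0.0011]
(-0.003, 0.204, 12) False [0.8 1.2 1.4] [0.0002 0.0002 0.0009]
(-0.001, 0.2035, 5) False [1.7 1.5 2.7] [0.0002 0.0001 0.0007]
down True [1.4 1.2 2.5] [ 6.09156186e-04  2.56302021e-04 -7.27349059e-05]
back False [ 50. 100. -82. 121. 156.  31.  33.]
(-0.13, 0.222, 28) False
(-0.17, 0.26, 35) False
(-0.18, 0.3, 35) False
[ 52.  50. -60. 128. 115.   9.  36.]
76.1333
```

View pics/hung3.png

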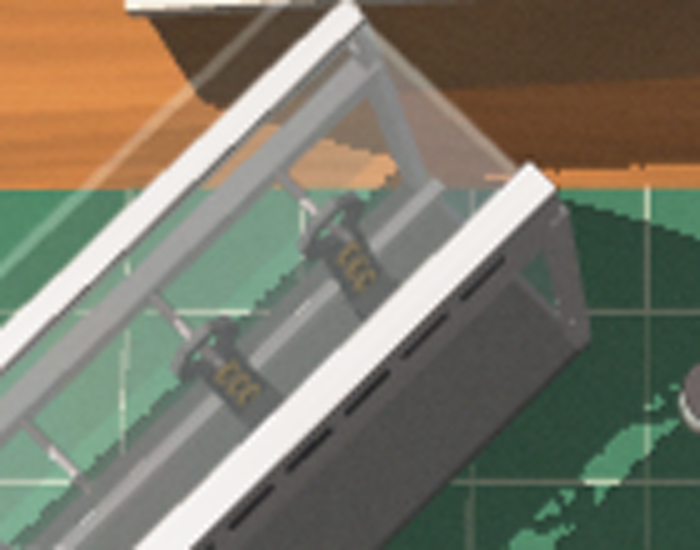

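Both frames hang on their hooks, at (215,345) and (335,225). Before switching on I check the modules and bystanders numerically.

```bash
python3 -W ignore - <<'E'
from h import *
np.set_printoptions(precision=4,suppress=True)
find()
for n in("top","scene"):
    p,P=look(n)
    for m in comps(box(P,.38,.56,-.45,-.33,.098,.12)): c,s,a=rect(P[m][:,:2]); print(n,"mod",c,s,a,np.median(P[m][:,2]))
    for m in comps(box(P,.6,.9,-.25,0,.04,.085)): c,s,a=rect(P[m][:,:2]); print(n,"by",c,s)
    z=np.load(n+"0.npz")
    for m in comps(box(cloud(n,z["d"]),.6,.9,-.25,0,.04,.085)): c,s,a=rect(cloud(n,z["d"])[m][:,:2]); print(n,"by0",c,s)
bot.command_gripper(0)
c=ctrl(.101); bot.move_pose([*c,.14],[180,0,best([*c,.14],CY)])
print("stop",bot.move_linear([*c,.055],velocity=.05,stop_force=18),bot.current_tcp_pos())
bot.move_linear([*c,.25],velocity=.2)
bot.move_pose([.40,-.15,.33],[180,0,best([.4,-.15,.33],CY)])
p,P=look("scene")
for k in(-.025,.025):
    c=ctrl(.076+k); print(k,np.nanmedian(P[(abs(P[...,0]-c[0])<.006)&(abs(P[...,1]-c[1])<.01)][:,2]))
cv2.imwrite("pics/end.png",cv2.resize(look("top")[0][...,::-1],(800,600)))
print(bot.current_time())
E
```

```text
frames [] 0 0
top mod [ 0.5113 -0.3912] [53.005  38.7836] 2.07761287689209 0.10696177587443034
top mod [ 0.4382 -0.3938] [54.1958 39.2531] 2.143986463546753 0.10736682222446103
top by [ 0.8731 -0.0271] [ 4.9595 53.062 ]
top by [ 0.7479 -0.1493] [ 63.5757 201.906 ]
top by [ 0.6589 -0.0455] [36.4288 33.4952]
top by0 [ 0.8729 -0.0271] [ 4.0007 53.0823]
top by0 [ 0.7476 -0.1486] [ 63.0005 203.9341]
top by0 [ 0.6592 -0.0455] [36.6373 33.6178]
scene mod [ 0.4412 -0.3919] [57.1989 39.6834] 3.4637675285339355 0.10688749247341534
scene mod [ 0.5146 -0.3885] [56.4457 39.5478] 2.800467014312744 0.10710167332238407
scene by [ 0.7483 -0.1476] [ 65.717  202.8676]
scene by [ 0.6612 -0.0443] [36.8568 35.8537]
scene by0 [ 0.7477 -0.1475] [ 65.6319 203.2672]
scene by0 [ 0.6614 -0.0442] [38.4359 35.8054]
stop True [ 0.617  -0.3849  0.0766]
-0.025 0.08990000186293268
0.025 0.07623206218945816
81.8167
```

View pics/end.png

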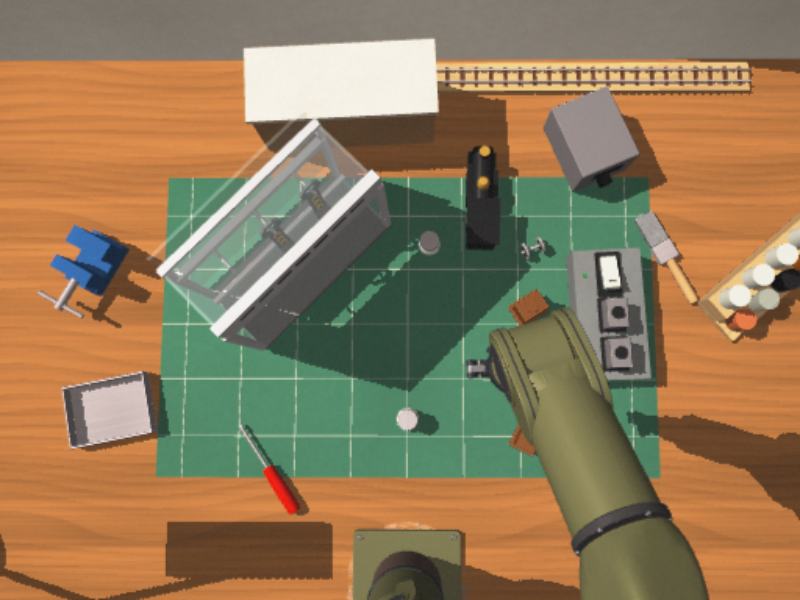

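The final view shows:
- Both frames hung at (275,232) and (315,193).
- Modules in at (615,312) and (620,352), tops at about 107 mm.
- Rocker on.
- Shell and jar unmoved.

I hand the job in.

```bash
python3 -c "
from station import bot
print(bot.hand_in())"
```

```text
the job is handed in; nothing more can be done
None
```

I switched the rocker off first, hung both frames on the bench (hooks 2 and 3), pushed both modules home, then switched the rocker back on; the shell and jar did not move, and I handed in at about 82 s.

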